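# Put a breakfast board away in the tightest slot that takes it

### The arm

A 7-joint arm with a two-finger parallel gripper is mounted at the origin on a cart in front of the work surface, level with it; the furniture and walls round the work are solid. World frame = base frame: x ahead of the robot, y to its left, z up, the work surface at z = 0. Lengths are in m, angles in rad, forces in N, time in s.
With the tool pointing down it reaches from about 0.425 to 0.975 m from the base axis. Payload 16.7 kg.
Tool frame: the origin (TCP) lies on the centre line of the jaws, within the pads' length; the fingertips stand ahead of it and the grasp point (between the pads) lies 6 mm ahead of it (ctrl.nose_length is the z of the fingertips in the tool frame, in m); z points along the fingers, y is the line along which they close (so a half turn about z gives the same grasp; the last joint's range is limited). The gripper opens to 85 mm and grips with 20 to 120 N. Pads are 22 mm wide; open, the fingers measure 114 mm over their backs; the gripper's body (76 mm by 85 mm) begins 54 mm behind the grasp point. The pads swing forward as they close: fully open they stand 13 mm farther back than shut.
Start: joints at [-1.456, 0.426, 0.074, 1.606, -0.034, 1.111, -0.067], TCP at [0.176, 0.652, 0.256] pointing down, gripper open.
Joint ranges: [-2.85, 2.85], [-0.5, 2.14], [-1.23, 1.37], [0.21, 2.46], [-1.02, 4.16], [0.16, 2.05], [-2.73, 2.73]. Speed limits (rad/s): [1.89, 1.89, 2.39, 2.39, 3.01, 3.01, 3.01].

### API

Orientations are given as a unit quaternion [x, y, z, w].
In Python, from plant import ctrl gives the robot as it stands.
- The arm moves only by the tool apply_moves, never from a script. Its argument "rows" is a list of rows, each an object of numbers: "hand": the gripper's target within -1 to 1 (fully open at 1, half-way at 0, shut at -1); "x", "y", "z": the shift along the tool's x, y, z in cm; "rx", "ry", "rz": the turn, a rotation vector about the tool's x, y, z in degrees. A call has 1 to 10 rows; each row is the pose to reach, as a shift and turn from the pose commanded when the call began, along the tool's axes at that moment; what a row does not reach only later rows make up. A row lasts 1/12 s, in which the tool goes at most 41.7 mm and 7.16 degrees, less where a joint would pass 70% of its speed; a pose out of reach is approached as far as the arm can. A call with a gripper value outside its range is refused whole. The fingers move at their own pace and stop on an object; "newtons" is the grip in N (left out, the last holds). Time passes only in rows, so rows that repeat a pose let the fingers close. It gives the time, the measured TCP pose, the force, the opening and the grip force at its end, in the units of the state.
- ctrl.state(): the state, without advancing time (a new reading comes with each control period).
- ctrl.capture(name): name is "side" or "top"; returns the picture (480x640x3 uint8, blue, green, red); there is no depth.
- ctrl.calibration(name): a dict with "fx", "fy", "cx", "cy" (pixels), "pose" (4x4, takes a point from camera to world coordinates). Camera axes: x right, y down, z forward; pixel columns grow to the right and rows downward; lengths in m; the calibration is good to about 2 mm. A picture is of the moment at which its call begins. calibration takes no time and is no camera call.
- ctrl.close_job(): hands the job in; it is judged then, once.
Trained networks look in the newest picture that a camera, given by its name, has taken for a name from the list of things; names that differ only in an ending like _2 or _b are one class to them, and where a whole thing is asked for, a point or a joint stands for the part that bears it (a point fixed in the world has none). Each returns a list of dicts, best first, with "confidence" (0 to 1); they miss things now and then, are a little off and sometimes report something else, mostly with a low value. They report only what shows in the picture. A call takes as long as a camera call.
- ctrl.search_frame(label, camera): "extent" ([left, top, right, bottom] in pixels, round what is visible of it).
- ctrl.silhouettes(label, camera): "pixels" (480x640 bool, what is visible of it) and "extent" ([left, top, right, bottom] in pixels, round what is visible of it).
The state is a dict: "t": time; "qpos": joint angles; "dq": joint speeds; "effort": joint torques, N m; "ee_pos": TCP position; "orientation": TCP orientation; "wrist_force": force on the tool from outside, world axes, zero at the start; "wrist_torque": the same for the moment, N m; "width": finger opening in m; "grip_force": force on a finger pad.
Only numpy, scipy, OpenCV 4.12 (cv2) and the standard library are available. Lean on these libraries where they do the work, as an engineer would, in place of code of your own. Each camera call takes 0.05 s, during which the arm holds its last target. There are 200 camera calls.

### The job

The right-hand board in the drying rack, the one nearest the slotted wooden stand, is dry: put it away upright in the narrowest slot of the stand that it goes into, fully down on the bottom of the slot. Feel for the fit gently and do not force the board into a slot that is too tight. Leave the two boards that are still wet in the rack, and do not disturb the cup, glass, mug and timer.

Things in the scene. Friction and masses are not known exactly. Their poses are not given: they have to be found in the camera images.
- board_stand: fixed shallow wooden tray, 154 (x) by about 199 (y) mm, in which a slotted wooden insert lies, 59 mm tall in all; origin on the worktop under the middle slot. Five slots run along its x (130 mm), open at the top and both ends, nominally at y = +54, +27, 0, -27, -54 mm: narrowest at +54 (end towards the drying rack), each next one wider. Slot floors z = 17 mm, tops z = 59 mm.
- stand_mouth (a point): nominal centre of the middle slot's mouth (z = +59 mm in the stand's frame). The insert lies in its tray with play: all slots may sit up to 10 mm either way along y, held by friction. Upper edges have a 2 mm radius. A board rides over a slot too tight for it, dipping 1 mm at most; the first that takes it has about 1.5 mm of play in all and lets it drop in; wider ones let it lean.
- drying_rack: fixed white drip tray 200 (x) by 280 (y) by 16 mm with upright steel wire loops up to z = 74 mm; origin under its middle on the worktop. The loops (4 mm wire) run along its x, 22 mm apart. Three boards stand between loops, lower edges at z = 22 mm, at y = -88 (the right-hand one, to be put away), 0 and +88 mm.
- board_a: breakfast board of wood with paler end strips, standing on its long edge: 170 mm long (its x), 120 mm tall (its z), 8 to 15 mm thick (its y). Origin: middle of its lower edge; top edge at z = +120 mm. 0.14 to 0.38 kg. The three boards differ in thickness only; which of them stands where in the drying rack changes.
- board_b: breakfast board of wood with paler end strips, standing on its long edge: 170 mm long (its x), 120 mm tall (its z), 8 to 15 mm thick (its y). Origin: middle of its lower edge; top edge at z = +120 mm. 0.14 to 0.38 kg. The three boards differ in thickness only; which of them stands where in the drying rack changes.
- board_c: breakfast board of wood with paler end strips, standing on its long edge: 170 mm long (its x), 120 mm tall (its z), 8 to 15 mm thick (its y). Origin: middle of its lower edge; top edge at z = +120 mm. 0.14 to 0.38 kg. The three boards differ in thickness only; which of them stands where in the drying rack changes.
- cup: small cream cup with handle, 60 x 83 x 51 mm, standing on the worktop; a bystander. Origin: centre of its underside
- glass: clear drinking glass, 81 mm wide, 91 mm tall; a bystander. Origin: centre of its underside
- mug_orange: orange mug with handle, 81 x 113 x 101 mm; a bystander. Origin: centre of its underside
- timer: round kitchen timer, 69 x 68 x 53 mm; a bystander. Origin: centre of its underside

How it is judged:
By the outcome, as a careful person would: the job done as asked, in the order asked, and still so for the second after the job is handed in, with the robot touching nothing.
It also fails if it takes over 72 s, if anything falls off the work surface, if the arm or the gripper's body presses on something with over 40 N, if the wrist force passes 120 N, or if a joint passes its speed limit or range.

## Working session

There is one attempt and no reset: what is moved stays moved. The work goes in short steps, Python scripts to look and compute and a tool call to move; the robot and the scene stay as the last step left them, time stands still between calls to the robot, and variables do not carry over. Pictures are saved under pics/ and viewed, at most 10 in all, crops included, and the job is handed in when it is done.

Besides the shell and the picture viewer there is one more tool, called after ">>>" as name([rows], argument=value, ...), one row to a line, values as JSON. apply_moves: Moves the arm, as the interface text tells. Its arguments: {"type":"object","properties":{"rows":{"type":"array","items":{"type":"object","properties":{"hand":{"type":"number"},"x":{"type":"number"},"y":{"type":"number"},"z":{"type":"number"},"rx":{"type":"number"},"ry":{"type":"number"},"rz":{"type":"number"}}}},"newtons":{"type":"number"}},"required":["rows"]}

```bash
mkdir -p pics; cat > h.py <<'E'
import numpy as np, cv2
from plant import ctrl
from scipy.spatial.transform import Rotation as R
def ray(cam,u,v):
    c=ctrl.calibration(cam);P=np.array(c['pose']);d=P[:3,:3]@np.array([(u-c['cx'])/c['fx'],(v-c['cy'])/c['fy'],1]);return P[:3,3],d
def at(cam,u,v,z):
    o,d=ray(cam,u,v);return o+d*(z-o[2])/d[2]
def proj(cam,p):
    c=ctrl.calibration(cam);P=np.array(c['pose']);q=P[:3,:3].T@(np.array(p)-P[:3,3]);return np.array([c['fx']*q[0]/q[2]+c['cx'],c['fy']*q[1]/q[2]+c['cy']])
def tool(p):
    s=ctrl.state();return R.from_quat(s['orientation']).inv().apply(np.array(p)-s['ee_pos'])*100
E
python3 - <<'E'
from h import *
np.set_printoptions(precision=4,suppress=True)
for c in('top','side'):
    im=ctrl.capture(c);cv2.imwrite(f'pics/{c}0.png',im);print(c,np.array(ctrl.calibration(c)['pose']),ctrl.calibration(c)['fx'])
    for l in('board_stand','drying_rack','board_a','cup','glass','mug_orange','timer'):
        print(l,[(np.round(d['extent']),round(d['confidence'],2)) for d in ctrl.search_frame(l,c)])
s=ctrl.state();print(s,ctrl.nose_length)
E
```

```text
top [[ 0.0164 -0.9868  0.1609  0.3108]
 [-0.9998 -0.0173 -0.0044  0.1375]
 [ 0.0071 -0.1608 -0.987   1.2559]
 [ 0.      0.      0.      1.    ]] 619.9947601599803
board_stand [(array([387., 184., 494., 270.]), 0.85), (array([368., 285., 401., 320.]), 0.23)]
drying_rack [(array([152., 151., 299., 262.]), 0.64), (array([167., 142., 187., 243.]), 0.52)]
board_a [(array([206., 145., 232., 242.]), 0.84), (array([166., 142., 186., 243.]), 0.78), (array([256., 142., 271., 238.]), 0.56), (array([389., 183., 491., 271.]), 0.43), (array([153., 150., 295., 260.]), 0.38)]
cup [(array([311., 272., 342., 314.]), 0.66), (array([163., 141., 185., 241.]), 0.27)]
glass [(array([320., 133., 366., 183.]), 0.8)]
mug_orange [(array([443., 290., 507., 335.]), 0.58)]
timer [(array([367., 287., 401., 320.]), 0.97), (array([155., 148., 297., 260.]), 0.16)]
side [[ 0.9477 -0.2781  0.1568  0.3045]
 [-0.3191 -0.8083  0.4948 -0.4963]
 [-0.0109 -0.5189 -0.8548  1.1561]
 [ 0.      0.      0.      1.    ]] 558.5444455003438
board_stand [(array([313., 295., 418., 407.]), 0.85)]
drying_rack [(array([256., 156., 374., 
[... 246 characters left out ...]
([370., 218., 407., 265.]), 0.93), (array([271., 359., 314., 414.]), 0.61)]
mug_orange [(array([270., 358., 312., 417.]), 0.98)]
timer [(array([262., 304., 292., 338.]), 0.9)]
{'t': 0.8, 'qpos': array([-1.4565,  0.4261,  0.0739,  1.606 , -0.0341,  1.1108, -0.0671]), 'dq': array([ 0.0006,  0.0003,  0.0004, -0.0008,  0.0013, -0.0016, -0.0006]), 'effort': array([ -0.0027, -94.9468,   3.7546, -46.3853,   0.0187,   0.0025,
        -0.0001]), 'ee_pos': array([0.176 , 0.6516, 0.2563]), 'orientation': array([ 0.1315,  0.9913, -0.    , -0.    ]), 'wrist_force': array([-0.1825,  0.3022,  0.3881]), 'wrist_torque': array([-0.0094, -0.0165,  0.0257]), 'grip_force': 0.0, 'width': 0.0853982856030722} 0.025
```

View pics/top0.png

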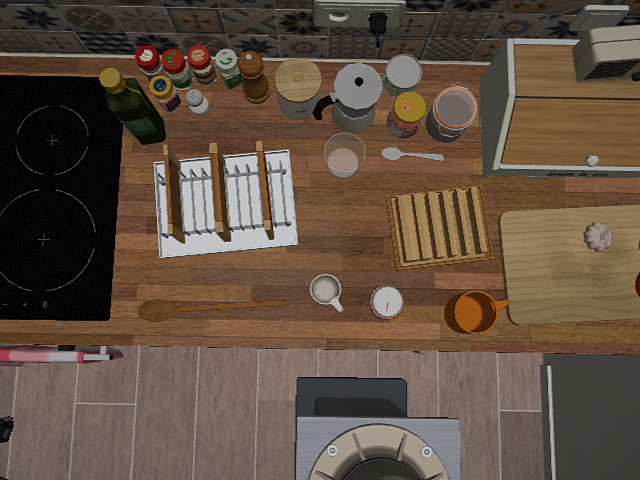

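View pics/side0.png

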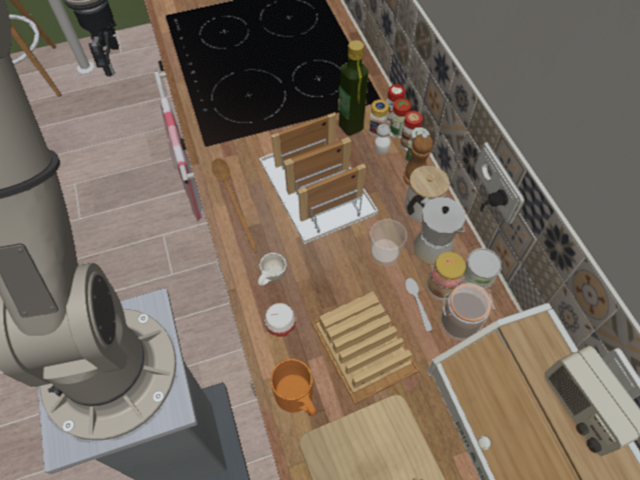

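The top view shows the rack at about (152–299, 151–262) with the dry board at (264, 190). The stand is at about (387–494, 184–270), the glass between them at (344, 155), and the cup, timer and mug in front at (325, 290), (387, 302) and (475, 312). Next I rectify crops to measure the board and the stand.

```bash
cat >> h.py <<'E'
def rect(cam,im,x0,x1,y0,y1,z,ppm):
    # image right = -y, down = -x
    w=[(x1,y1),(x1,y0),(x0,y0),(x0,y1)]
    src=np.float32([proj(cam,(a,b,z)) for a,b in w]);W=int((y1-y0)*ppm);H=int((x1-x0)*ppm)
    return cv2.warpPerspective(im,cv2.getPerspectiveTransform(src,np.float32([[0,0],[W,0],[W,H],[0,H]])),(W,H),flags=cv2.INTER_CUBIC)
E
python3 - <<'E'
from h import *
np.set_printoptions(precision=4,suppress=True)
im=ctrl.capture('top')
def box(l,z,i=0):
    for d in ctrl.silhouettes(l,'top')[:4]:
        m=d['pixels'].astype(np.uint8);ys,xs=np.nonzero(m)
        if len(xs)<50: continue
        p=np.float32([at('top',u,v,z)[:2] for u,v in zip(xs,ys)])
        print(l,round(d['confidence'],2),d['extent'],[np.round(a,4) for a in cv2.minAreaRect(p*1000)[:2]],cv2.minAreaRect(p*1000)[2])
box('board_stand',.03);box('drying_rack',.012);box('board_a',.142)
for l,z in(('cup',.05),('glass',.09),('timer',.05),('mug_orange',.1)):box(l,z)
for u,v in((387,195),(482,185),(494,260),(398,270)):print(at('top',u,v,.02))
y=at('top',440,228,.059);b=at('top',262,150,.142);print(y,b)
a=rect('top',im,y[0]-.1,y[0]+.1,y[1]-.12,y[1]+.12,.059,1600)
print('stand crop origin x1,y1',y[0]+.1,y[1]+.12)
yb=at('top',264,190,.142);bb=rect('top',im,yb[0]-.11,yb[0]+.11,yb[1]-.05,yb[1]+.05,.142,1600)
print('board crop',yb[0]+.11,yb[1]+.05)
H=max(a.shape[0],bb.shape[0]);o=np.zeros((H,a.shape[1]+bb.shape[1]+10,3),np.uint8);o[:a.shape[0],:a.shape[1]]=a;o[:bb.shape[0],a.shape[1]+10:]=bb
print(o.shape,a.shape);cv2.imwrite('pics/c1.png',o)
E
```

```text
Traceback (most recent call last):
  File "h.py", line 7, in at
    o,d=ray(cam,u,v);return o+d*(z-o[2])/d[2]
        ~~~^^^^^^^^^
  File "h.py", line 5, in ray
    c=ctrl.calibration(cam);P=np.array(c['pose']);d=P[:3,:3]@np.array([(u-c['cx'])/c['fx'],(v-c['cy'])/c['fy'],1]);return P[:3,3],d
ValueError: time passes only in moves, steps and waits
```

```bash
sed -i "s/c=ctrl.calibration(cam)/c=cal(cam)/" h.py; sed -i '3a import functools\n@functools.cache\ndef cal(n): return dict(ctrl.calibration(n))' h.py
cat > m.py <<'E'
from h import *
np.set_printoptions(precision=4,suppress=True)
im=ctrl.capture('top')
def box(l,z,i=0):
    for d in ctrl.silhouettes(l,'top')[:4]:
        ys,xs=np.nonzero(np.array(d['pixels']))
        if len(xs)<50: continue
        p=np.float32([at('top',u,v,z)[:2] for u,v in zip(xs.tolist(),ys.tolist())])
        print(l,round(d['confidence'],2),np.round(d['extent']),[np.round(a,1) for a in cv2.minAreaRect(p*1000)])
box('board_stand',.03);box('drying_rack',.012);box('board_a',.142)
for l,z in(('cup',.05),('glass',.09),('timer',.05),('mug_orange',.1)):box(l,z)
y=at('top',440,228,.059)
a=rect('top',im,y[0]-.1,y[0]+.1,y[1]-.12,y[1]+.12,.059,1600)
print('stand crop origin x1,y1',y[0]+.1,y[1]+.12)
yb=at('top',264,190,.142);bb=rect('top',im,yb[0]-.11,yb[0]+.11,yb[1]-.05,yb[1]+.05,.142,1600)
print('board crop',yb[0]+.11,yb[1]+.05)
H=max(a.shape[0],bb.shape[0]);o=np.zeros((H,a.shape[1]+bb.shape[1]+10,3),np.uint8);o[:a.shape[0],:a.shape[1]]=a;o[:bb.shape[0],a.shape[1]+10:]=bb
print(o.shape,a.shape);cv2.imwrite('pics/c1.png',o)
E
python3 m.py
```

```text
board_stand 0.75 [389. 185. 493. 270.] [array([ 525.9, -118. ]), array([153.1, 200.1]), np.float64(7.6)]
drying_rack 0.7 [154. 151. 298. 258.] [array([571.4, 316.2]), array([202.5, 280.6]), np.float64(6.7)]
drying_rack 0.33 [388. 185. 494. 272.] [array([ 529.1, -122.3]), array([154.6, 200. ]), np.float64(7.7)]
drying_rack 0.2 [164. 141. 186. 242.] [array([589.6, 421.9]), array([209. ,  32.9]), np.float64(6.7)]
board_a 0.94 [207. 143. 229. 245.] [array([565.9, 308.6]), array([186.8,  27.1]), np.float64(6.2)]
board_a 0.93 [164. 143. 184. 243.] [array([560.2, 392.8]), array([187.2,  30.4]), np.float64(6.8)]
cup 0.96 [311. 272. 342. 312.] [array([389.4, 108.3]), array([72.9, 58.8]), np.float64(3.2)]
glass 0.85 [323. 131. 365. 182.] [array([652.7,  76.1]), array([96.6, 78. ]), np.float64(0.8)]
timer 0.6 [368. 282. 402. 319.] [array([373.8,  -8.9]), array([67.1, 66.1]), np.float64(64.2)]
mug_orange 0.74 [444. 293. 510. 335.] [array([ 355.2, -170. ]), array([ 77.3, 118.5]), np.float64(0.9)]
stand crop origin x1,y1 0.6189928816727152 0.005021538133446718
board crop 0.6797882084911475 0.2756100858514042
(351, 554, 3) (319, 384, 3)
```

View pics/c1.png

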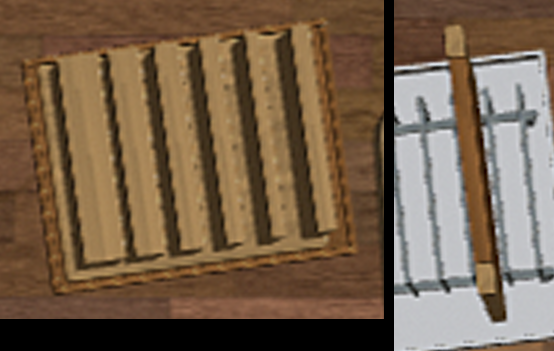

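The crop shows the stand turned about 7°, with five slots as dark bands at columns of about 112–295. The board's top edge runs from (455, 25) to (486, 290). Next I fit the slot lines in both cameras.

```bash
cat > s.py <<'E'
from h import *
ctr=np.array([.526,-.120]);L=.13;W=.24;k=4000
out=[]
for cam in('top','side'):
    im=ctrl.capture(cam).astype(np.uint8);best=None
    for deg in np.arange(4,11,.25):
        a=np.radians(deg);ex=np.array([np.cos(a),np.sin(a)]);ey=np.array([-ex[1],ex[0]])
        q=[ctr+sx*ex*.045+sy*ey*W/2 for sx,sy in((1,1),(1,-1),(-1,-1),(-1,1))]
        src=np.float32([proj(cam,(*p,.059)) for p in q])
        w,h=int(W*k),int(.09*k)
        r=cv2.warpPerspective(im,cv2.getPerspectiveTransform(src,np.float32([[0,0],[w,0],[w,h],[0,h]])),(w,h),flags=cv2.INTER_CUBIC)
        p=cv2.GaussianBlur(cv2.cvtColor(r,cv2.COLOR_BGR2GRAY).astype(float).mean(0)[None],(9,1),0)[0]
        s=(np.diff(p)**2).sum()
        if best is None or s>best[0]: best=(s,deg,p,r)
    s,deg,p,r=best;g=np.gradient(p)*4
    from scipy.signal import find_peaks
    Y=lambda i:(W/2-i/k)*1000
    print(cam,deg,'falls',[(round(Y(i),1),round(g[i],1)) for i in find_peaks(-g,height=1.2)[0]]);print('rises',[(round(Y(i),1),round(g[i],1)) for i in find_peaks(g,height=1.2)[0]])
    out.append(cv2.resize(r,(800,250)))
cv2.imwrite('pics/s1.png',np.vstack(out))
E
python3 s.py
```

```text
top 7.75 falls [(np.float64(104.8), np.float64(-13.1)), (np.float64(99.0), np.float64(-1.4)), (np.float64(96.0), np.float64(-12.2)), (np.float64(87.5), np.float64(-25.9)), (np.float64(84.0), np.float64(-5.8)), (np.float64(77.0), np.float64(-3.7)), (np.float64(64.2), np.float64(-1.3)), (np.float64(54.7), np.float64(-28.8)), (np.float64(44.8), np.float64(-4.1)), (np.float64(36.0), np.float64(-1.6)), (np.float64(28.7), np.float64(-28.3)), (np.float64(23.0), np.float64(-8.0)), (np.float64(16.0), np.float64(-4.0)), (np.float64(9.0), np.float64(-1.4)), (np.float64(5.5), np.float64(-3.7)), (np.float64(1.0), np.float64(-23.8)), (np.float64(-5.8), np.float64(-8.3)), (np.float64(-12.3), np.float64(-2.0)), (np.float64(-20.0), np.float64(-6.4)), (np.float64(-27.0), np.float64(-24.6)), (np.float64(-34.5), np.float64(-8.2)), (np.float64(-45.3), np.float64(-7.9)), (np.float64(-54.7), np.float64(-23.9)), (np.float64(-63.2), np.float64(-7.5)), (np.float64(-69.8), np.float64(-2.1)), (np.float64(-77.5), np.float64(-17.4)), (np.float64(-82.8), np.float64(-16.9)), (np.float64(-89.2), np.float64(-3.4)), (
[... 1510 characters left out ...]
float64(15.0)), (np.float64(39.5), np.float64(2.8)), (np.float64(19.5), np.float64(13.1)), (np.float64(12.5), np.float64(2.8)), (np.float64(-1.3), np.float64(2.7)), (np.float64(-8.8), np.float64(13.1)), (np.float64(-15.0), np.float64(2.4)), (np.float64(-26.2), np.float64(2.6)), (np.float64(-32.8), np.float64(11.7)), (np.float64(-39.0), np.float64(4.1)), (np.float64(-42.0), np.float64(2.8)), (np.float64(-51.5), np.float64(2.4)), (np.float64(-57.0), np.float64(12.0)), (np.float64(-67.0), np.float64(2.0)), (np.float64(-72.3), np.float64(2.7)), (np.float64(-83.0), np.float64(1.4)), (np.float64(-88.0), np.float64(12.9)), (np.float64(-97.8), np.float64(2.7)), (np.float64(-117.0), np.float64(5.4))]
```

View pics/s1.png

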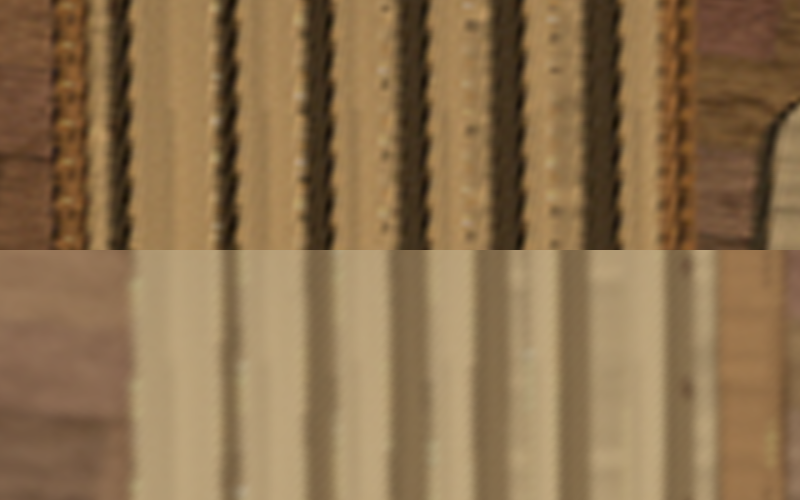

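The top half of the crop shows the slots as bands at columns of about 228, 318, 412, 507 and 600. The side half agrees with a pitch of 27 mm and slots widening by about 3.5 mm each. The insert's middle slot is at about (0.526, -0.123), yaw 7.75°. Next I work out the approach.

```bash
cat >> h.py <<'E'
def go(p,yaw):
    "shift (cm, tool axes) and rotvec (deg) to TCP p, pointing down, tool y along board y at given yaw"
    s=ctrl.state();c=R.from_quat(s['orientation']);a=np.radians(yaw)
    y=np.array([-np.sin(a),np.cos(a),0]);z=np.array([0,0,-1.]);x=np.cross(y,z)
    t=R.from_matrix(np.c_[x,y,z]);print('shift',np.round(tool(p),2),'rot',np.round((c.inv()*t).as_rotvec(degrees=True),2))
E
python3 -c "
from h import *
go((.5816,.2285,.25),6.7)"
```

```text
shift [-50.19 -30.27   0.63] rot [-1.000e-02 -0.000e+00 -2.182e+01]
```

>>> apply_moves([
  {"x": -50.2,"y": -30.3,"z": 0.6,"rz": -21.8,"hand": 1},
  {"x": -50.2,"y": -30.3,"z": 0.6,"rz": -21.8,"hand": 1},
  {"x": -50.2,"y": -30.3,"z": 0.6,"rz": -21.8,"hand": 1},
  {"x": -50.2,"y": -30.3,"z": 0.6,"rz": -21.8,"hand": 1},
  {"x": -50.2,"y": -30.3,"z": 0.6,"rz": -21.8,"hand": 1},
  {"x": -50.2,"y": -30.3,"z": 0.6,"rz": -21.8,"hand": 1},
  {"x": -50.2,"y": -30.3,"z": 0.6,"rz": -21.8,"hand": 1},
  {"x": -50.2,"y": -30.3,"z": 0.6,"rz": -21.8,"hand": 1},
  {"x": -50.2,"y": -30.3,"z": 0.6,"rz": -21.8,"hand": 1},
  {"x": -50.2,"y": -30.3,"z": 0.6,"rz": -21.8,"hand": 1},
])

```text
invalid input
```

```bash
python3 -c "
from h import *
print(ctrl.state()['ee_pos'],ctrl.state()['qpos']);go((.5816,.2285,.25),6.7)"
```

```text
[0.17601555 0.65159608 0.25626453] [-1.45648987  0.42613669  0.07389157  1.60602835 -0.03409444  1.11079316
 -0.06710162]
shift [-50.19 -30.27   0.63] rot [-1.000e-02 -0.000e+00 -2.182e+01]
```

>>> apply_moves([
  {"x": -25,"y": -15,"z": 0.6,"rx": 0,"ry": 0,"rz": -21.8,"hand": 1},
  {"x": -25,"y": -15,"z": 0.6,"rx": 0,"ry": 0,"rz": -21.8,"hand": 1},
  {"x": -25,"y": -15,"z": 0.6,"rx": 0,"ry": 0,"rz": -21.8,"hand": 1},
  {"x": -25,"y": -15,"z": 0.6,"rx": 0,"ry": 0,"rz": -21.8,"hand": 1},
  {"x": -25,"y": -15,"z": 0.6,"rx": 0,"ry": 0,"rz": -21.8,"hand": 1},
  {"x": -25,"y": -15,"z": 0.6,"rx": 0,"ry": 0,"rz": -21.8,"hand": 1},
  {"x": -25,"y": -15,"z": 0.6,"rx": 0,"ry": 0,"rz": -21.8,"hand": 1},
  {"x": -25,"y": -15,"z": 0.6,"rx": 0,"ry": 0,"rz": -21.8,"hand": 1},
], newtons=40)

```text
t: 2.07
ee_pos: [0.3845, 0.4349, 0.2506]
orientation: [-0.054, 0.999, -0.001, 0.001]
wrist_force: [0.3, -0.9, 0.4]
width: 0.0852
grip_force: 0.0
```

```bash
python3 -c "
from h import *
print(ctrl.state()['ee_pos'],ctrl.state()['qpos']);go((.5816,.2285,.25),6.7)"
```

```text
[0.38452113 0.4349207  0.25064981] [-1.04408931  0.2777969   0.10257282  1.83291697 -0.02929624  1.03253918
  0.74764263]
shift [-17.38 -22.63   0.15] rot [-0.12  0.12 -0.56]
```

>>> apply_moves([
  {"x": -17.7,"y": -23.5,"z": 0,"rx": 0,"ry": 0,"rz": 0,"hand": 1},
  {"x": -17.7,"y": -23.5,"z": 0,"rx": 0,"ry": 0,"rz": 0,"hand": 1},
  {"x": -17.7,"y": -23.5,"z": 0,"rx": 0,"ry": 0,"rz": 0,"hand": 1},
  {"x": -17.7,"y": -23.5,"z": 0,"rx": 0,"ry": 0,"rz": 0,"hand": 1},
  {"x": -17.7,"y": -23.5,"z": 0,"rx": 0,"ry": 0,"rz": 0,"hand": 1},
  {"x": -17.7,"y": -23.5,"z": 0,"rx": 0,"ry": 0,"rz": 0,"hand": 1},
  {"x": -17.7,"y": -23.5,"z": 0,"rx": 0,"ry": 0,"rz": 0,"hand": 1},
  {"x": -17.7,"y": -23.5,"z": 0,"rx": 0,"ry": 0,"rz": 0,"hand": 1},
  {"x": -17.7,"y": -23.5,"z": 0,"rx": 0,"ry": 0,"rz": 0,"hand": 1},
  {"x": -17.7,"y": -23.5,"z": 0,"rx": 0,"ry": 0,"rz": 0,"hand": 1},
])

```text
t: 2.9
ee_pos: [0.5813, 0.2289, 0.2502]
orientation: [-0.058, 0.998, 0.0, -0.0]
wrist_force: [-0.3, 1.5, 0.4]
width: 0.0849
grip_force: 0.0
```

```bash
python3 -c "
from h import *
print(ctrl.state()['ee_pos'],ctrl.state()['qpos'],ctrl.state()['dq']);go((.5816,.2285,.121),6.7)
for c in ('top','side'): cv2.imwrite('pics/%s1.png'%c,ctrl.capture(c))
a=cv2.imread('pics/side1.png')[60:300,200:440];cv2.imwrite('pics/g1.png',cv2.resize(a,None,fx=2.5,fy=2.5,interpolation=3))"
```

```text
[0.5813344  0.22892905 0.25015457] [-0.65517079  0.35416986  0.22691615  1.73952525 -0.08989532  1.05828124
  1.28909374] [-0.02478156 -0.00897289 -0.01795114  0.0070735  -0.00023398 -0.00055278
 -0.00085225]
shift [-0.03 -0.05 12.92] rot [ 0.01 -0.02 -0.05]
```

View pics/g1.png

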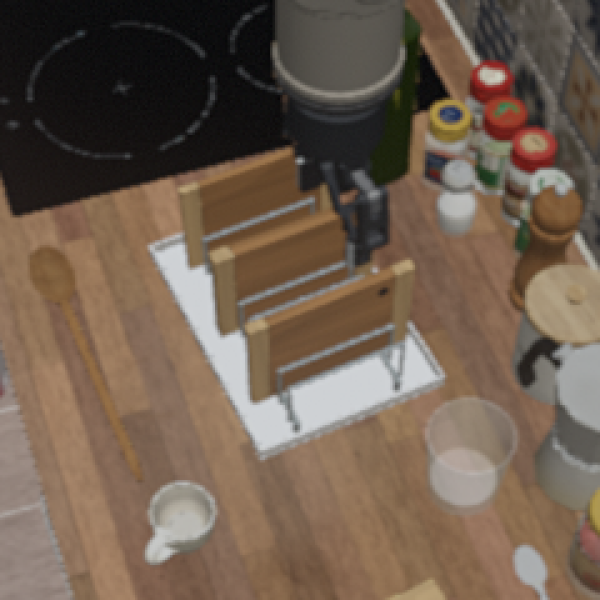

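The gripper is above the right-hand board, which stands at about (330, 330) in the crop, and the fingers are clear of its neighbour. Descending.

>>> apply_moves([
  {"z": 4,"hand": 1},
  {"z": 8,"hand": 1},
  {"z": 11,"hand": 1},
  {"z": 12.9,"hand": 1},
  {"z": 12.9,"hand": 1},
  {"z": 12.9,"hand": -0.5},
  {"z": 12.9,"hand": -1},
  {"z": 12.9,"hand": -1},
  {"z": 12.9,"hand": -1},
  {"z": 12.9,"hand": -1},
], newtons=40)

```text
invalid input
```

>>> apply_moves([
  {"z": 0,"hand": -1},
  {"z": 0,"hand": -1},
  {"z": 0,"hand": -1},
  {"z": 0,"hand": -1},
])

```text
invalid input
```

>>> apply_moves([
  {"x": 0,"y": 0,"z": 4,"rx": 0,"ry": 0,"rz": 0,"hand": 1},
  {"x": 0,"y": 0,"z": 8,"rx": 0,"ry": 0,"rz": 0,"hand": 1},
  {"x": 0,"y": 0,"z": 11,"rx": 0,"ry": 0,"rz": 0,"hand": 1},
  {"x": 0,"y": 0,"z": 12.9,"rx": 0,"ry": 0,"rz": 0,"hand": 1},
  {"x": 0,"y": 0,"z": 12.9,"rx": 0,"ry": 0,"rz": 0,"hand": 1},
  {"x": 0,"y": 0,"z": 12.9,"rx": 0,"ry": 0,"rz": 0,"hand": -1},
  {"x": 0,"y": 0,"z": 12.9,"rx": 0,"ry": 0,"rz": 0,"hand": -1},
  {"x": 0,"y": 0,"z": 12.9,"rx": 0,"ry": 0,"rz": 0,"hand": -1},
  {"x": 0,"y": 0,"z": 12.9,"rx": 0,"ry": 0,"rz": 0,"hand": -1},
  {"x": 0,"y": 0,"z": 12.9,"rx": 0,"ry": 0,"rz": 0,"hand": -1},
], newtons=40)

```text
t: 3.83
ee_pos: [0.5818, 0.2291, 0.1225]
orientation: [-0.058, 0.998, 0.0, 0.001]
wrist_force: [-0.3, -0.2, 0.0]
width: 0.0255
grip_force: 0.0
```

>>> apply_moves([
  {"x": 0,"y": 0,"z": 0,"rx": 0,"ry": 0,"rz": 0,"hand": -1},
  {"x": 0,"y": 0,"z": 0,"rx": 0,"ry": 0,"rz": 0,"hand": -1},
  {"x": 0,"y": 0,"z": 0,"rx": 0,"ry": 0,"rz": 0,"hand": -1},
  {"x": 0,"y": 0,"z": 0,"rx": 0,"ry": 0,"rz": 0,"hand": -1},
  {"x": 0,"y": 0,"z": 0,"rx": 0,"ry": 0,"rz": 0,"hand": -1},
  {"x": 0,"y": 0,"z": 0,"rx": 0,"ry": 0,"rz": 0,"hand": -1},
])

```text
t: 4.33
ee_pos: [0.5817, 0.229, 0.1221]
orientation: [-0.058, 0.998, 0.0, 0.0]
wrist_force: [-1.9, -0.3, 7.2]
width: 0.0111
grip_force: 38.9
```

The board is held and measures 11.1 mm thick. Slot 2 measures about 9 mm and the middle one about 12–12.5 mm. Lifting.

>>> apply_moves([
  {"x": 0,"y": 0,"z": -2,"rx": 0,"ry": 0,"rz": 0,"hand": -1},
  {"x": 0,"y": 0,"z": -4,"rx": 0,"ry": 0,"rz": 0,"hand": -1},
  {"x": 0,"y": 0,"z": -7,"rx": 0,"ry": 0,"rz": 0,"hand": -1},
  {"x": 0,"y": 0,"z": -10,"rx": 0,"ry": 0,"rz": 0,"hand": -1},
  {"x": 0,"y": 0,"z": -12,"rx": 0,"ry": 0,"rz": 0,"hand": -1},
  {"x": 0,"y": 0,"z": -12,"rx": 0,"ry": 0,"rz": 0,"hand": -1},
  {"x": 0,"y": 0,"z": -12,"rx": 0,"ry": 0,"rz": 0,"hand": -1},
], newtons=40)

```text
t: 4.92
ee_pos: [0.5817, 0.2289, 0.2422]
orientation: [-0.058, 0.998, 0.0, 0.001]
wrist_force: [-0.6, 0.0, -4.0]
width: 0.0108
grip_force: 39.6
```

```bash
python3 -c "
from h import *
s=ctrl.state();print(s['ee_pos'],s['wrist_force'],s['wrist_torque'],s['width']);go((.5264,-.1227,.2),7.75)"
```

```text
[0.58168096 0.22888099 0.2422421 ] [-0.6106827   0.02595623 -3.98498297] [-0.01393809  0.03559943  0.02822051] 0.010828463795207507
shift [  9.59 -34.28   4.18] rot [ 0.05  0.1  -1.07]
```

>>> apply_moves([
  {"x": 0.6,"y": -2,"z": 0,"rx": 0,"ry": 0,"rz": 0,"hand": -1},
  {"x": 1.7,"y": -6,"z": 0,"rx": 0,"ry": 0,"rz": 0,"hand": -1},
  {"x": 2.8,"y": -10,"z": 0,"rx": 0,"ry": 0,"rz": 0,"hand": -1},
  {"x": 3.9,"y": -14,"z": 0,"rx": 0,"ry": 0,"rz": -1.1,"hand": -1},
  {"x": 5,"y": -18,"z": 0,"rx": 0,"ry": 0,"rz": -1.1,"hand": -1},
  {"x": 6.1,"y": -22,"z": 0,"rx": 0,"ry": 0,"rz": -1.1,"hand": -1},
  {"x": 7.3,"y": -26,"z": 0,"rx": 0,"ry": 0,"rz": -1.1,"hand": -1},
  {"x": 8.4,"y": -30,"z": 1,"rx": 0,"ry": 0,"rz": -1.1,"hand": -1},
  {"x": 9.2,"y": -33,"z": 3,"rx": 0,"ry": 0,"rz": -1.1,"hand": -1},
  {"x": 9.6,"y": -34.3,"z": 4.2,"rx": 0,"ry": 0,"rz": -1.1,"hand": -1},
])

```text
t: 5.75
ee_pos: [0.5235, -0.1277, 0.1972]
orientation: [-0.066, 0.998, -0.001, -0.001]
wrist_force: [-1.4, 0.3, -3.5]
width: 0.011
grip_force: 39.6
```

>>> apply_moves([
  {"x": 0,"y": 0,"z": 0,"rx": 0,"ry": 0,"rz": 0,"hand": -1},
  {"x": 0,"y": 0,"z": 0,"rx": 0,"ry": 0,"rz": 0,"hand": -1},
  {"x": 0,"y": 0,"z": 0,"rx": 0,"ry": 0,"rz": 0,"hand": -1},
  {"x": 0,"y": 0,"z": 0,"rx": 0,"ry": 0,"rz": 0,"hand": -1},
])

```text
t: 6.08
ee_pos: [0.5263, -0.1219, 0.1994]
orientation: [-0.069, 0.998, 0.0, 0.0]
wrist_force: [0.2, 0.9, -2.2]
width: 0.0113
grip_force: 39.6
```

```bash
python3 -c "
from h import *
s=ctrl.state();print(s['ee_pos'],s['wrist_force'],s['wrist_torque'],s['width']);go((.5264,-.1227,.165),7.75)
for c in ('top','side'): cv2.imwrite('pics/%s2.png'%c,ctrl.capture(c))
a=cv2.imread('pics/side2.png')[220:460,230:500];b=cv2.imread('pics/top2.png')[150:310,360:520]
o=np.zeros((600,800,3),np.uint8);A=cv2.resize(a,(500,444),interpolation=3);o[:444,:500]=A;o[:300,500:]=cv2.resize(b,(300,300),interpolation=3);cv2.imwrite('pics/g2.png',o)"
```

```text
[ 0.52632992 -0.12186201  0.19936614] [ 0.24542879  0.85437759 -2.22510583] [ 0.0275914  -0.00022195  0.00819475] 0.011324479299801425
shift [ 0.   -0.08  3.44] rot [0.01 0.   0.13]
```

View pics/g2.png

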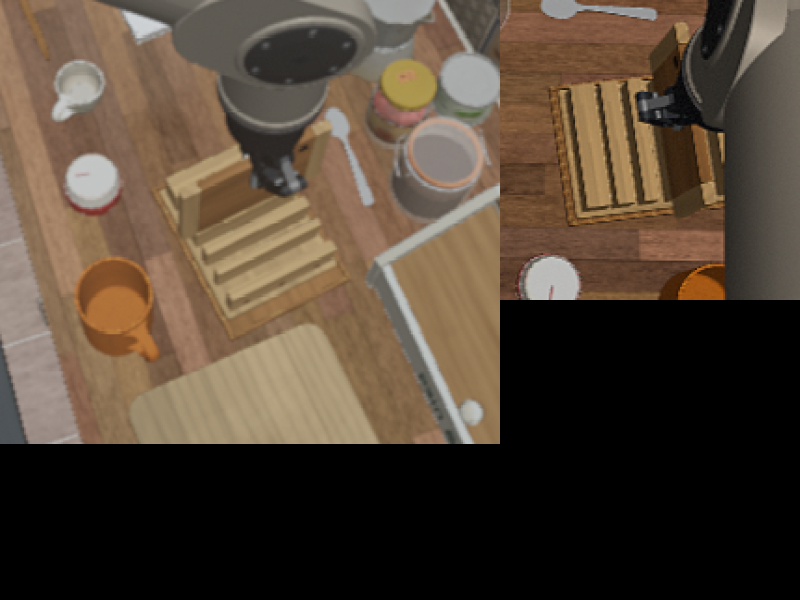

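The board is over the middle of the stand, at about (250, 190) in the crop, upright and aligned with the slots. Lowering it to just above the mouth and then feeling.

>>> apply_moves([
  {"x": 0,"y": -0.08,"z": 1.5,"rx": 0,"ry": 0,"rz": 0,"hand": -1},
  {"x": 0,"y": -0.08,"z": 3,"rx": 0,"ry": 0,"rz": 0,"hand": -1},
  {"x": 0,"y": -0.08,"z": 3.4,"rx": 0,"ry": 0,"rz": 0,"hand": -1},
  {"x": 0,"y": -0.08,"z": 3.4,"rx": 0,"ry": 0,"rz": 0,"hand": -1},
  {"x": 0,"y": -0.08,"z": 3.4,"rx": 0,"ry": 0,"rz": 0,"hand": -1},
  {"x": 0,"y": -0.08,"z": 3.4,"rx": 0,"ry": 0,"rz": 0,"hand": -1},
])

```text
t: 6.68
ee_pos: [0.5266, -0.1238, 0.1661]
orientation: [-0.068, 0.998, -0.0, 0.001]
wrist_force: [-0.0, -0.2, -2.6]
width: 0.0106
grip_force: 39.5
```

>>> apply_moves([
  {"x": 0,"y": 0,"z": 0.3,"rx": 0,"ry": 0,"rz": 0,"hand": -1},
  {"x": 0,"y": 0,"z": 0.5,"rx": 0,"ry": 0,"rz": 0,"hand": -1},
  {"x": 0,"y": 0,"z": 0.7,"rx": 0,"ry": 0,"rz": 0,"hand": -1},
  {"x": 0,"y": 0,"z": 0.8,"rx": 0,"ry": 0,"rz": 0,"hand": -1},
  {"x": 0,"y": 0,"z": 0.8,"rx": 0,"ry": 0,"rz": 0,"hand": -1},
  {"x": 0,"y": 0,"z": 0.8,"rx": 0,"ry": 0,"rz": 0,"hand": -1},
])

```text
t: 7.18
ee_pos: [0.5264, -0.1232, 0.1575]
orientation: [-0.068, 0.998, 0.0, 0.0]
wrist_force: [0.3, 5.4, 2.0]
width: 0.0113
grip_force: 40.1
```

Light contact: fy is +5 N, so the board touches the -y edge. Easing it +y by 1 mm and going a little lower.

>>> apply_moves([
  {"x": 0,"y": 0.1,"z": 0,"rx": 0,"ry": 0,"rz": 0,"hand": -1},
  {"x": 0,"y": 0.1,"z": 0,"rx": 0,"ry": 0,"rz": 0,"hand": -1},
  {"x": 0,"y": 0.1,"z": 0.1,"rx": 0,"ry": 0,"rz": 0,"hand": -1},
  {"x": 0,"y": 0.1,"z": 0.2,"rx": 0,"ry": 0,"rz": 0,"hand": -1},
  {"x": 0,"y": 0.1,"z": 0.2,"rx": 0,"ry": 0,"rz": 0,"hand": -1},
])

```text
t: 7.6
ee_pos: [0.5256, -0.1228, 0.1549]
orientation: [-0.068, 0.998, 0.0, -0.0]
wrist_force: [0.1, 1.8, -3.0]
width: 0.011
grip_force: 39.5
```

It is entering freely, about 4 mm below the slot tops. Continuing.

>>> apply_moves([
  {"x": 0,"y": 0,"z": 0.2,"rx": 0,"ry": 0,"rz": 0,"hand": -1},
  {"x": 0,"y": 0,"z": 0.4,"rx": 0,"ry": 0,"rz": 0,"hand": -1},
  {"x": 0,"y": 0,"z": 0.6,"rx": 0,"ry": 0,"rz": 0,"hand": -1},
  {"x": 0,"y": 0,"z": 0.8,"rx": 0,"ry": 0,"rz": 0,"hand": -1},
  {"x": 0,"y": 0,"z": 0.8,"rx": 0,"ry": 0,"rz": 0,"hand": -1},
  {"x": 0,"y": 0,"z": 0.8,"rx": 0,"ry": 0,"rz": 0,"hand": -1},
])

```text
t: 8.1
ee_pos: [0.5257, -0.1229, 0.147]
orientation: [-0.068, 0.998, -0.0, -0.0]
wrist_force: [-0.4, 2.1, -4.4]
width: 0.0107
grip_force: 39.4
```

>>> apply_moves([
  {"x": 0,"y": 0,"z": 0.4,"rx": 0,"ry": 0,"rz": 0,"hand": -1},
  {"x": 0,"y": 0,"z": 0.8,"rx": 0,"ry": 0,"rz": 0,"hand": -1},
  {"x": 0,"y": 0,"z": 1.2,"rx": 0,"ry": 0,"rz": 0,"hand": -1},
  {"x": 0,"y": 0,"z": 1.6,"rx": 0,"ry": 0,"rz": 0,"hand": -1},
  {"x": 0,"y": 0,"z": 2.0,"rx": 0,"ry": 0,"rz": 0,"hand": -1},
  {"x": 0,"y": 0,"z": 2.0,"rx": 0,"ry": 0,"rz": 0,"hand": -1},
  {"x": 0,"y": 0,"z": 2.0,"rx": 0,"ry": 0,"rz": 0,"hand": -1},
])

```text
t: 8.68
ee_pos: [0.5256, -0.1228, 0.1269]
orientation: [-0.068, 0.998, 0.0, -0.0]
wrist_force: [-0.2, 2.7, -3.9]
width: 0.0108
grip_force: 39.4
```

Now a play check while it is in the slot.

>>> apply_moves([
  {"x": 0,"y": 0.15,"z": 0,"rx": 0,"ry": 0,"rz": 0,"hand": -1},
  {"x": 0,"y": 0.15,"z": 0,"rx": 0,"ry": 0,"rz": 0,"hand": -1},
  {"x": 0,"y": 0.15,"z": 0,"rx": 0,"ry": 0,"rz": 0,"hand": -1},
])

```text
t: 8.93
ee_pos: [0.5259, -0.1216, 0.1276]
orientation: [-0.068, 0.998, -0.0, 0.0]
wrist_force: [1.1, -0.5, -2.5]
width: 0.0112
grip_force: 39.7
```

>>> apply_moves([
  {"x": 0,"y": -0.2,"z": 0,"rx": 0,"ry": 0,"rz": 0,"hand": -1},
  {"x": 0,"y": -0.2,"z": 0,"rx": 0,"ry": 0,"rz": 0,"hand": -1},
  {"x": 0,"y": -0.2,"z": 0,"rx": 0,"ry": 0,"rz": 0,"hand": -1},
])

```text
t: 9.18
ee_pos: [0.5262, -0.1229, 0.1275]
orientation: [-0.068, 0.998, 0.0, 0.0]
wrist_force: [-0.5, 4.2, -0.6]
width: 0.011
grip_force: 39.9
```

>>> apply_moves([
  {"x": 0,"y": 0.3,"z": 0,"rx": 0,"ry": 0,"rz": 0,"hand": -1},
  {"x": 0,"y": 0.35,"z": 0,"rx": 0,"ry": 0,"rz": 0,"hand": -1},
  {"x": 0,"y": 0.35,"z": 0,"rx": 0,"ry": 0,"rz": 0,"hand": -1},
])

```text
t: 9.43
ee_pos: [0.5257, -0.1207, 0.1275]
orientation: [-0.068, 0.998, -0.001, 0.0]
wrist_force: [1.6, -3.3, -1.6]
width: 0.0109
grip_force: 40.0
```

Contact on both sides, about 1.5 mm apart, so this is the right slot. Centring and lowering to the bottom.

>>> apply_moves([
  {"x": 0,"y": -0.12,"z": 0.2,"rx": 0,"ry": 0,"rz": 0,"hand": -1},
  {"x": 0,"y": -0.12,"z": 0.5,"rx": 0,"ry": 0,"rz": 0,"hand": -1},
  {"x": 0,"y": -0.12,"z": 0.7,"rx": 0,"ry": 0,"rz": 0,"hand": -1},
  {"x": 0,"y": -0.12,"z": 0.9,"rx": 0,"ry": 0,"rz": 0,"hand": -1},
  {"x": 0,"y": -0.12,"z": 1.0,"rx": 0,"ry": 0,"rz": 0,"hand": -1},
  {"x": 0,"y": -0.12,"z": 1.0,"rx": 0,"ry": 0,"rz": 0,"hand": -1},
  {"x": 0,"y": -0.12,"z": 1.0,"rx": 0,"ry": 0,"rz": 0,"hand": -1},
])

```text
t: 10.02
ee_pos: [0.5256, -0.121, 0.1172]
orientation: [-0.068, 0.998, 0.0, -0.0]
wrist_force: [-0.1, -0.4, -2.3]
width: 0.0113
grip_force: 40.1
```

>>> apply_moves([
  {"x": 0,"y": 0,"z": 0.1,"rx": 0,"ry": 0,"rz": 0,"hand": -1},
  {"x": 0,"y": 0,"z": 0.15,"rx": 0,"ry": 0,"rz": 0,"hand": -1},
  {"x": 0,"y": 0,"z": 0.15,"rx": 0,"ry": 0,"rz": 0,"hand": -1},
])

```text
t: 10.27
ee_pos: [0.5257, -0.1213, 0.117]
orientation: [-0.068, 0.998, 0.0, 0.0]
wrist_force: [-11.1, 0.2, 28.0]
width: 0.0112
grip_force: 44.6
```

It is on the floor of the slot. Easing off and releasing.

>>> apply_moves([
  {"x": 0,"y": 0,"z": -0.1,"rx": 0,"ry": 0,"rz": 0,"hand": -1},
  {"x": 0,"y": 0,"z": -0.1,"rx": 0,"ry": 0,"rz": 0,"hand": -0.5},
  {"x": 0,"y": 0,"z": -0.1,"rx": 0,"ry": 0,"rz": 0,"hand": 0.2},
  {"x": 0,"y": 0,"z": -0.1,"rx": 0,"ry": 0,"rz": 0,"hand": 0.2},
  {"x": 0,"y": 0,"z": -0.1,"rx": 0,"ry": 0,"rz": 0,"hand": 0.2},
  {"x": 0,"y": 0,"z": -0.1,"rx": 0,"ry": 0,"rz": 0,"hand": 0.2},
  {"x": 0,"y": 0,"z": -0.1,"rx": 0,"ry": 0,"rz": 0,"hand": 0.2},
])

```text
t: 10.85
ee_pos: [0.5257, -0.1211, 0.1167]
orientation: [-0.068, 0.998, -0.0, -0.0]
wrist_force: [-1.0, 0.0, 0.7]
width: 0.0512
grip_force: 0.0
```

>>> apply_moves([
  {"x": 0,"y": 0,"z": -1,"rx": 0,"ry": 0,"rz": 0,"hand": 0.2},
  {"x": 0,"y": 0,"z": -3,"rx": 0,"ry": 0,"rz": 0,"hand": 0.2},
  {"x": 0,"y": 0,"z": -6,"rx": 0,"ry": 0,"rz": 0,"hand": 0.2},
  {"x": 0,"y": 0,"z": -10,"rx": 0,"ry": 0,"rz": 0,"hand": 0.2},
  {"x": 0,"y": 4,"z": -12,"rx": 0,"ry": 0,"rz": 0,"hand": 0.2},
  {"x": 0,"y": 8,"z": -12,"rx": 0,"ry": 0,"rz": 0,"hand": 0.2},
  {"x": 0,"y": 12,"z": -12,"rx": 0,"ry": 0,"rz": 0,"hand": 0.2},
  {"x": 0,"y": 16,"z": -12,"rx": 0,"ry": 0,"rz": 0,"hand": 0.2},
  {"x": 0,"y": 18,"z": -12,"rx": 0,"ry": 0,"rz": 0,"hand": 0.2},
  {"x": 0,"y": 18,"z": -12,"rx": 0,"ry": 0,"rz": 0,"hand": 0.2},
])

```text
t: 11.68
ee_pos: [0.5006, 0.0622, 0.2376]
orientation: [-0.071, 0.997, 0.001, 0.0]
wrist_force: [0.7, 0.3, 0.2]
width: 0.0512
grip_force: 0.0
```

```bash
python3 -c "
from h import *
print(ctrl.state()['wrist_force'])
a=ctrl.capture('side')[100:460,200:500];b=ctrl.capture('top')[130:330,300:520]
o=np.zeros((600,800,3),np.uint8);o[:540,:450]=cv2.resize(a,(450,540),interpolation=3);o[:318,450:]=cv2.resize(b,(350,318),interpolation=3);cv2.imwrite('pics/g3.png',o)"
```

```text
[0.72972759 0.29667052 0.21239763]
```

View pics/g3.png

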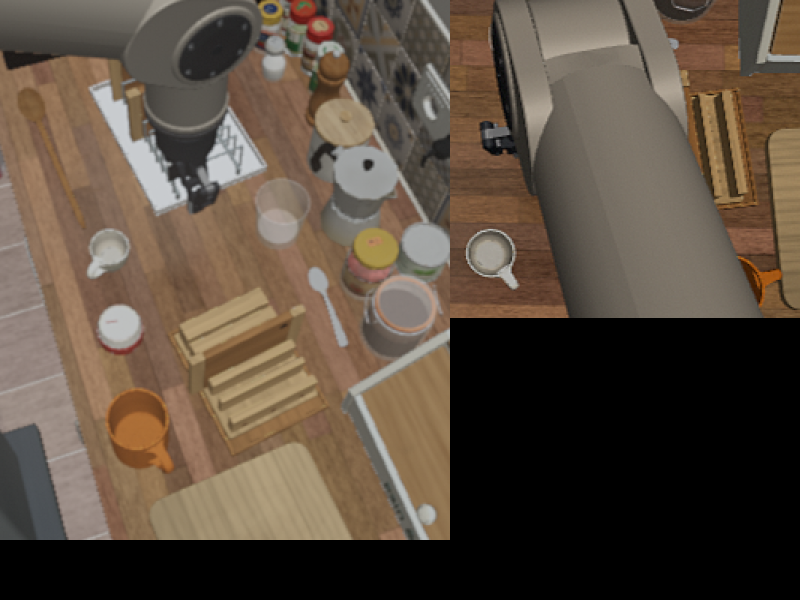

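The board stands upright and low in the middle slot, at about (245, 350) in the crop. The wet boards and the bystanders have not moved, and the arm is clear. Handing in.

```bash
python3 -c "
from plant import ctrl
print(ctrl.close_job())"
```

```text
the job is handed in; nothing more can be done
None
```

The dry board (about 11 mm thick) stands upright on the floor of the middle slot with about 1.5 mm of play. I ruled out the two narrower slots from the images and did not test them by feel. The job is handed in; the wet boards, cup, glass, mug and timer look undisturbed in the last picture.

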